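# Free the sprung clamping cap of a gear stand

## Robot

A 6-joint arm with a two-finger parallel gripper is mounted at the origin on the work surface. World frame = base frame: x ahead of the robot, y to its left, z up, the work surface at z = 0. Lengths are in mm, angles in rad, forces in N, time in s.
With the tool pointing down it reaches from about 275 to 825 mm from the base axis. Payload 4.9 kg.
Tool frame: the origin (TCP) lies at the very end of the fingers, on their centre line; the grasp point (between the pads) lies 19 mm behind it; z points along the fingers, y is the direction in which the jaws open and shut (so a half turn about z gives the same grasp; the last joint's range is limited). The gripper opens to 85 mm and grips with 20 to 120 N. Pads are 22 mm wide; open, the fingers measure 114 mm over their backs; the gripper's body (76 mm by 85 mm) begins 54 mm behind the grasp point. The pads swing forward as they close: fully open they stand 13 mm farther back than shut.
Start: joints at [-1.243, 0.326, -0.193, 1.052, 0, 1.437], TCP at [245.072, -492.4, 231.281] pointing down, gripper open.
Joint ranges: [-2.65, 2.65], [-0.97, 1.79], [-1.3, 1.35], [-1.93, 2.1], [-1.47, 1.37], [-3.14, 3.14]. Speed limits (rad/s): [2.57, 2.57, 3.14, 3.14, 3.14, 3.14].

## Interface

Orientations are given as [roll, pitch, yaw] about the fixed x, y, z axes, in that order (R = Rz(yaw) Ry(pitch) Rx(roll)).
In Python, from bench import bot, solve_ik, imaging gives the robot as it stands. Calls block until the motion is done:
- bot.move_ptp(position, orientation): joint-space move of the TCP to a pose.
- bot.movel(position, rot=None, max_speed=150, threshold=None): straight line of the TCP; rot=None keeps the orientation; max_speed is the mean speed in mm/s. With threshold (N) it stops when the force on the tool has changed by that much, and returns True; else False.
- bot.move_j(angles): joint-space move.
- bot.grip(opening, effort=None): opening from 0.0 (shut) to 1.0 (fully open); effort is the grip in N (None keeps the last); returns when the fingers have stopped.
- bot.dwell(seconds).
- solve_ik(position, orientation): joint angles nearest the present ones, or None.
- bot.get_state(): the state.
- imaging.capture(name): name is "scene" or "top" or "wrist"; returns the picture (420x560x3 uint8, blue, green, red); there is no depth.
- imaging.camera_model(name): a dict with "K" (3x3 intrinsics, pixels), "position" and "rotation" of the camera in the world. Camera axes: x right, y up, looking along -z (the intrinsics and any distortion apply to the point x, -y, -z); pixel columns grow to the right and rows downward; lengths in mm; the calibration is good to about 2 mm. A picture is of the moment at which its call begins: read the wrist's pose just before it. camera_model takes no time and is no camera call; for the wrist camera it gives the pose at the moment of the call.
A pose or a line that the arm cannot do raises bot.IKError and nothing moves.
- bot.sign_off(): hands the job in, once; it reports no verdict.
The state is a dict: "t": time; "qpos": joint angles; "joint_velocities": joint speeds; "effort": joint torques, N m; "tcp_pos": TCP position; "orientation": TCP orientation; "contact_force": force on the tool from outside, world axes, zero at the start; "wrist_torque": the same for the moment, N m; "opening": opening from 0.0 (shut) to 1.0 (fully open).
Only numpy, scipy, OpenCV 4.12 (cv2) and the standard library are available. Lean on these libraries where they do the work, as an engineer would, in place of code of your own. Each camera call takes 0.05 s, during which the arm holds its last target. There are 200 camera calls.

## Task

A gear is clamped on the inspection stand by a sprung black cap with an orange grip bar. Push the cap down gently against its spring until it is below its catch, keep it down while you twist it about 55 degrees anticlockwise (seen from above) until it is free, then lift it off and set it down gently, upright, in the empty round yellow-bottomed pocket of the black case. Never push, pull or twist the cap hard against the stand, leave the other things where they are, and let go of the cap.

Things in the scene. Friction and masses are not known exactly. Their poses are not given: they have to be found in the camera images.
- stand: Fixed green base 150 x 150 x 18 mm carrying a dark gear (114 mm across, top 52 mm above the table) and an upright steel post. Origin: centre of the base's underside, on the table, on the post's axis; z up. The cap is caught when its x axis lies along the stand's x axis (about 5 degrees of play). Force between cap and stand must stay under 30 N, or the seats dent.
- flange (a point): On the post's axis, 85 mm above the table, at the underside of its two flanges, which hold down the cap's two lugs (on the cap's x axis). Turned anticlockwise seen from above, the lugs come into gaps 45 to 65 degrees from the caught position, where solid stops end the turn; clockwise it is stopped at once. On the way each lug must pass below a hidden tooth.
- bottom_stop (a point): On the post's axis, level with the underside of the caught cap (78 mm above the table). To pass the hidden teeth the cap must be pushed down by 3 to 10 mm from there: it differs from start to start and cannot be seen. About 2.4 mm below the depth that just clears the teeth is a rigid bottom stop, felt as a sharp rise of force.
- post_top (a point): Top of the post, 91 mm above the table, inside the cap. A sprung plunger in it pushes the cap up with 5 N when caught, plus 0.4 N per mm pushed down (at most 10 N before the bottom stop). The cap has about 2.5 mm of sideways play. Once in the gaps the spring lifts it about 6 mm; raised 30 mm above its caught height it is clear.
- cap: Loose round black cap, 0.12 to 0.2 kg: diameter 64 mm, flat shoulder 36 mm above the underside; on it an orange grip bar 52 mm long (cap's x), 14 mm wide (y), reaching 66 mm above the underside. Grip the bar across its width; fingertips may press on the shoulder beside it. Origin: centre of the underside, z up; 78 mm above the table at the start. May finish turned any way about z.
- case: Fixed black block 110 x 190 x 36 mm (x, y, z), origin at the centre of its underside on the table; two round pockets 14 mm deep in its top: the empty one with a yellow floor (pocket), and one 53 mm wide, 92 mm from it towards the case's +y, that holds the steel setting ring.
- pocket (a point): Centre of the floor of the empty pocket (73 mm diameter, 14 mm deep, yellow floor 22 mm above the table). The cap, 64 mm across, stands in it with about 4.5 mm of play all round.
- setting_ring: Loose steel ring 49 mm outside, 22 mm high, standing in the case's other pocket, top 44 mm above the table. Leave alone. Origin: centre of its underside.
- spur_gear: Loose dark steel gear, about 94 mm across, 18 mm high, flat on the table. Leave alone. Origin: centre of its underside.
- pinion: Loose steel pinion standing upright, about 44 mm across the teeth, 55 mm high. Leave alone. Origin: centre of its underside.
- gauge_box: Loose small wooden box 70 x 50 x 28 mm. Leave alone. Origin: centre of its underside.
- gauge_block: Loose steel gauge block 30 x 9 x 30 mm standing on the table. Leave alone. Origin: centre of its underside.
Things that resemble listed ones, but are neither listed nor needed, are in the scene too. What is shaped like the cap but red is not meant. What is shaped like the case but turquoise is not meant.

How it is judged (in metres and radians):
On the way, in this order (a step that is already met when the one before it is completed fails the run):
1. the cap is pushed below the catch and turned at least 40 degrees while still on the post (angle between the x axis of cap and the x axis of stand, either way round above 0.7 rad and horizontal distance between cap and stand below 0.006 m and z of cap in the frame of stand below 0.088 m), for 0.05 s.
2. the cap is lifted clear of the post (z of cap in the frame of stand above 0.108 m), for 0.05 s.
At the end, for the whole second after the job is handed in: The cap stands upright (within 0.08 rad), grip bar up, on the floor of the empty pocket of the case (underside within 4 mm of the floor, within 8 mm of the pocket's centre), at rest and released (horizontal distance between cap and pocket below 0.008 m and z of cap in the frame of pocket between -0.004 and 0.004 m and angle between cap's own z axis and vertical below 0.08 rad and linear speed of cap below 0.02 m/s and contact force between the fingers and cap below 0.2 N); the robot touches nothing.
It fails at once if the cap is forced against the stand with more than 30 N (contact force between cap and stand above 30 N).
It fails at once if the cap is pressed or banged onto the case with more than 60 N (contact force between cap and case above 60 N).
It fails at once if the cap is let fall into the pocket from more than about 10 mm (falls there, out of the fingers, faster than 0.45 m/s) (linear speed of cap above 0.45 m/s and horizontal distance between cap and pocket below 0.05 m and z of cap in the frame of pocket below 0.03 m and contact force between the fingers and cap below 0.5 N).
It fails at once if another thing (setting ring, spur gear, pinion, gauge box or gauge block) is moved by more than 15 mm (distance of any of setting_ring, spur_gear, pinion, gauge_box, gauge_block from where it was at the start of the episode above 0.015 m).
It also fails if it takes over 62 s, if anything falls off the work surface, if the arm or the gripper's body presses on something with over 40 N, if the wrist force passes 120 N, or if a joint passes its speed limit or range.

## Working session

There is one attempt and no reset: what is moved stays moved. The work goes in short steps, each a Python script; the robot and the scene stay as the last script left them, time stands still between calls to the robot, and variables do not carry over. Pictures are saved under pics/ and viewed, about 8 in all and at most 12, crops included, and the job is handed in when it is done.

```bash
mkdir -p pics; ls; python3 - <<'E'
from bench import bot, imaging
import cv2,numpy as np
for n in("scene","top"):
    cv2.imwrite(f"pics/{n}0.png",imaging.capture(n)); m=imaging.camera_model(n); print(n,{k:np.round(v,3).tolist() if not isinstance(v,str) else v for k,v in m.items()})
print(bot.get_state())
E
```

```text
pics
scene {'K': [[540.982, 0.0, 270.75], [0.0, 540.982, 195.214], [0.0, 0.0, 1.0]], 'position': [1269.414, -141.433, 707.528], 'rotation': [0.901, 0.013, 1.328]}
top {'K': [[532.829, 0.0, 285.692], [0.0, 532.829, 216.377], [0.0, 0.0, 1.0]], 'position': [357.811, 42.223, 1220.434], 'rotation': [0.115, -0.022, -1.543]}
{'t': 0.1, 'qpos': array([-1.24320889e+00,  3.26898491e-01, -1.93485057e-01,  1.05199658e+00,
       -1.82620706e-05,  1.43659106e+00]), 'joint_velocities': array([ 3.02370049e-05, -3.44954167e-03,  3.40749824e-03, -8.15608001e-04,
        1.47388172e-04, -6.06746846e-04]), 'effort': array([-1.37393101e-03, -4.44241977e+01,  2.63036388e+01,  7.94647203e-03,
       -2.70061182e-04,  5.35569711e-06]), 'tcp_pos': array([ 244.88744646, -491.88948232,  230.56404747]), 'orientation': array([-3.14002065e+00, -1.93819020e-04,  4.61792562e-01]), 'contact_force': array([0.89752654, 1.02223321, 0.42797874]), 'wrist_torque': array([ 0.00598096,  0.04606491, -0.02876817]), 'opening': 1.0016588418475898}
```

View pics/top0.png

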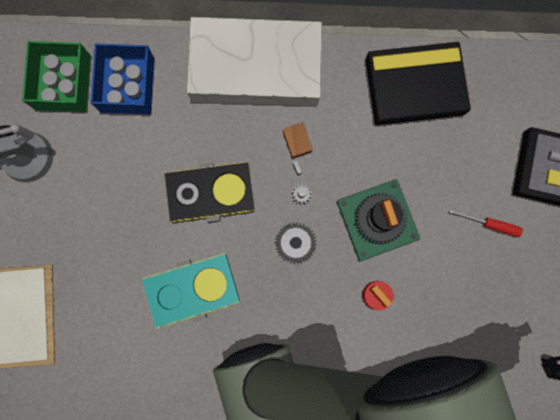

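View pics/scene0.png

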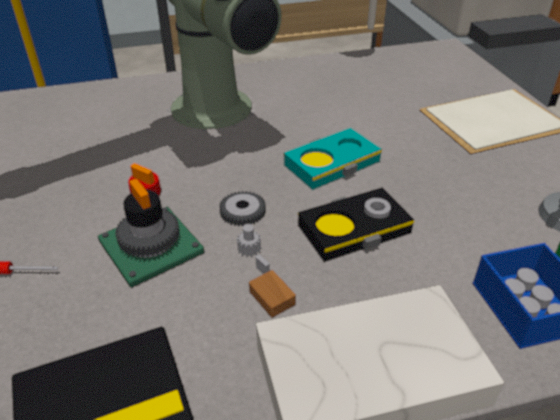

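The top view shows the stand at about (379,219) with the cap's orange bar at (390,213), and the black case's yellow pocket at (229,189). The red decoy cap is at (379,296) and the turquoise case at (190,290). The stand has clear space around it.

```bash
cat > h.py <<'E'
from bench import bot, solve_ik, imaging
import cv2,numpy as np
from scipy.spatial.transform import Rotation as R
def rot(m):
    r=np.array(m["rotation"]); return r if r.shape==(3,3) else R.from_euler('xyz',r).as_matrix()
def pix2w(m,uv,z):
    uv=np.atleast_2d(np.asarray(uv,float)); d=m.get("distortion",m.get("dist"))
    n=cv2.undistortPoints(uv[:,None],np.array(m["K"]),None if d is None else np.array(d,float))[:,0]
    ray=np.c_[n[:,0],-n[:,1],-np.ones(len(n))]@rot(m).T
    p=np.array(m["position"]); return p+ray*((z-p[2])/ray[:,2])[:,None]
def blobs(img,lo,hi,amin=60):
    k=cv2.inRange(cv2.cvtColor(img,cv2.COLOR_BGR2HSV),np.array(lo),np.array(hi))
    n,l,s,c=cv2.connectedComponentsWithStats(k)
    return [(c[i],s[i,4],cv2.findContours((l==i).astype('uint8'),0,2)[0][0][:,0]) for i in range(1,n) if s[i,4]>amin]
def near(b,uv): return min(b,key=lambda t:np.hypot(*(t[0]-uv)))
def rect(m,cont,z):
    w=pix2w(m,cont,z)[:,:2].astype(np.float32); return cv2.minAreaRect(w)
E
python3 - <<'E'
from h import *
m=imaging.camera_model("top"); print(m.keys()); im=cv2.imread("pics/top0.png")
y=near(blobs(im,(22,120,120),(35,255,255)),(229,189)); print("pocket",y[:2],pix2w(m,y[0],22),rect(m,y[2],22))
o=near(blobs(im,(5,130,120),(20,255,255),30),(390,213)); print("bar",o[:2],pix2w(m,o[0],144),rect(m,o[2],144))
g=near(blobs(im,(60,90,30),(90,255,255)),(379,219)); print("stand",g[:2],rect(m,g[2],18))
for n,uv,z in[("pinion",(302,195),55),("spur",(296,243),18),("red",(379,296),60)]: print(n,pix2w(m,uv,z))
E
```

```text
dict_keys(['K', 'position', 'rotation'])
pocket (array([228.53140704, 189.04522613]), np.int32(796)) [[555.94750284 150.77247674  22.        ]] ((556.1561279296875, 150.83285522460938), (69.06499481201172, 70.3978271484375), 1.824988603591919)
bar (array([390.44623656, 212.37096774]), np.int32(186)) [[ 497.81217081 -192.4489431   144.        ]] ((497.905029296875, -192.45533752441406), (52.47347640991211, 14.429638862609863), 18.830467224121094)
stand (array([373.95943662, 222.05126761]), np.int32(1775)) ((497.1559753417969, -191.02476501464844), (144.74496459960938, 146.86050415039062), 21.374723434448242)
pinion [[542.21278235 -14.99264455  55.        ]]
spur [[437.94876407  -5.86423887  18.        ]]
red [[ 325.58045627 -186.74490252   60.        ]]
```

The measurements agree: the bar centre is 2 mm from the stand centre, its size reads 52x14, and the pocket diameter is about 70 mm. Next I'll take a closer look with the wrist camera.

```bash
python3 - <<'E'
from h import *
bot.move_ptp([497.5,-191.5,250],[np.pi,0,np.radians(19.5)])
bot.dwell(0.3)
m=imaging.camera_model("wrist"); im=imaging.capture("wrist"); cv2.imwrite("pics/w1.png",im)
np.save("w1.npy",m,allow_pickle=True)
s=bot.get_state(); print(s["t"],s["qpos"],s["tcp_pos"],s["orientation"],s["contact_force"],m)
for b in blobs(im,(5,130,100),(20,255,255),200): print("or",b[:2],rect(m,b[2],144))
for b in blobs(im,(60,90,30),(90,255,255),500): print("gr",b[:2],rect(m,b[2],18))
E
```

```text
1.9083 [-5.07009138e-01  2.83038649e-01 -2.04348589e-01  1.08348247e+00
 -9.73680944e-06  2.29523434e+00] [ 497.30660645 -192.03547755  249.94807234] [-3.14154415e+00  5.59243984e-05  3.39349175e-01] [-0.38244594  0.47652748  0.57493911] {'K': array([[369.74843343,   0.        , 278.11570548],
       [  0.        , 369.74843343, 211.37530637],
       [  0.        ,   0.        ,   1.        ]]), 'position': array([ 574.49301249, -164.97781796,  392.32107024]), 'rotation': array([-3.24862351e-01,  6.10065837e-05, -1.23246277e+00])}
or (array([280.00857143, 203.99071429]), np.int32(1400)) ((500.40472412109375, -192.64720153808594), (54.71964645385742, 13.078619003295898), 19.033151626586914)
or (array([224.99719101, 323.73220974]), np.int32(1068)) ((392.5004577636719, -184.83035278320312), (49.22254180908203, 18.73300552368164), 42.79838180541992)
gr (array([279.62472774, 148.52440743]), np.int32(7805)) ((498.3665771484375, -193.09341430664062), (145.13470458984375, 144.92872619628906), 21.517026901245117)
```

View pics/w1.png

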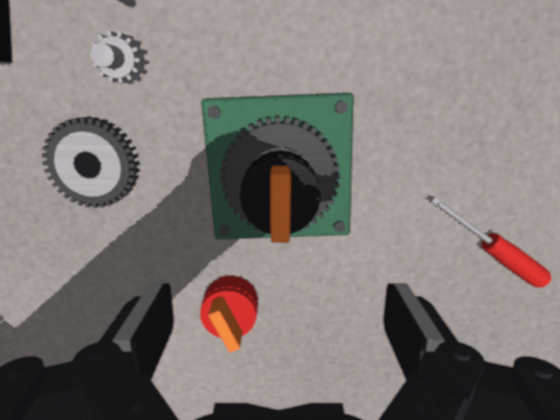

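The wrist view shows the bar from (272,166) to (290,242), running with the jaws' x axis, and no obstacles. Allowing for the visible end face, the centre is about (498.3,-192.6), which agrees with the top view. I'll grip it there.

```bash
cat >> h.py <<'E'
def st(tag=""):
    s=bot.get_state(); print(tag,"t%.2f"%s["t"],"p",np.round(s["tcp_pos"],2),"yaw%.1f"%np.degrees(s["orientation"][2]),"F",np.round(s["contact_force"],1),"T",np.round(s["wrist_torque"],2),"op%.3f"%s["opening"]); return s
E
python3 - <<'E'
from h import *
o=[np.pi,0,np.radians(19.0)]
bot.grip(0.6,50)
bot.movel([498.3,-192.6,160],o,max_speed=100); st()
print(bot.movel([498.3,-192.6,118],max_speed=40,threshold=6)); st()
bot.dwell(.2); st("pre")
bot.grip(0.0,50); bot.dwell(.2); st("grip")
cv2.imwrite("pics/s1.png",imaging.capture("scene")[130:310,60:260].repeat(3,0).repeat(3,1))
E
```

```text
t3.39 p [ 498.73 -192.81  160.57] yaw19.0 F [-0.3  0.1 -0.1] T [-0.07 -0.    0.04] op0.600
False
 t4.59 p [ 498.54 -192.72  118.27] yaw19.0 F [-0.4  0.   0.2] T [-0.03 -0.02 -0.01] op0.597
pre t4.79 p [ 498.44 -192.66  118.24] yaw19.0 F [ 0.4 -0.5  0.3] T [-0.01 -0.02  0.  ] op0.600
grip t5.42 p [ 498.37 -192.71  118.21] yaw19.0 F [0.5 0.3 2.7] T [0.01 0.22 0.02] op0.152
```

View pics/s1.png

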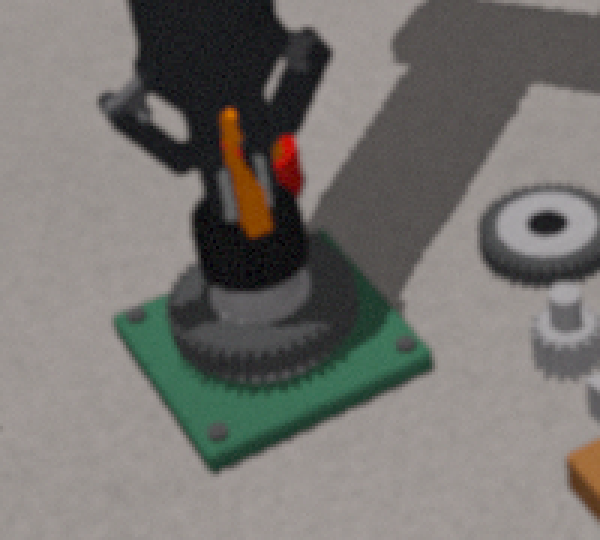

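The bar is gripped, with the pads beside it on the shoulder. Now I'll push down in small steps and watch the force.

```bash
python3 - <<'E'
from h import *
z=118.0; hist=[]
for i in range(40):
    z-=0.5
    hit=bot.movel([498.3,-192.6,z],max_speed=6,threshold=6); bot.dwell(.08)
    f=np.mean([bot.get_state()["contact_force"] for _ in range(3)],0); hist.append(f[2])
    p=bot.get_state()["tcp_pos"]
    print(z,"%.2f"%p[2],np.round(f,1),hit)
    if hit or f[2]>13 or (i>3 and f[2]-np.median(hist[-4:-1])>3): break
    if z<104: break
st()
E
```

```text
117.5 117.57 [-1.1 -1.   3.9] False
117.0 117.05 [-0.8 -1.3  3.6] False
116.5 116.55 [-1.4 -0.4  4.1] False
116.0 116.02 [-0.5 -0.5  3.7] False
115.5 115.53 [-0.7 -0.7  4.3] False
115.0 115.04 [-0.8 -2.4  3.8] False
114.5 114.55 [-0.5 -1.3  4.3] False
114.0 114.04 [ 0.6 -2.   5.5] False
113.5 113.54 [-0.5 -0.9  4.7] False
113.0 113.07 [-0.4 -1.   5.5] False
112.5 112.61 [-0.7 -1.1  5.9] False
112.0 112.13 [-0.7 -1.   5.6] False
111.5 111.64 [-0.7 -1.2  5.9] False
111.0 111.17 [-0.4 -1.8  5.8] False
110.5 111.04 [-1.4 -1.3  9.4] False
 t10.47 p [ 498.38 -192.69  111.04] yaw19.0 F [-1.4 -1.3  9.4] T [-0.21  0.35  0.01] op0.153
```

There's a sharp force rise at TCP z about 111.05, which is 7.1 mm down, so the catch clears at about 4.7 mm. I'll back off 1 mm and twist in steps, watching force and torque.

```bash
python3 - <<'E'
from h import *
bot.movel([498.3,-192.6,112.0],max_speed=6); st()
for y in range(24,77,5):
    hit=bot.movel([498.3,-192.6,112.0],[np.pi,0,np.radians(min(y,75))],max_speed=20,threshold=9)
    s=st(hit); f=s["contact_force"]
    if hit or np.hypot(f[0],f[1])>10 or abs(s["wrist_torque"][2])>0.4: print("stop");break
E
```

```text
t10.87 p [ 498.37 -192.66  112.18] yaw19.0 F [-0.7 -0.3  6. ] T [-0.32  0.2   0.04] op0.152
False t11.12 p [ 498.45 -192.39  112.14] yaw24.0 F [-0.2 -0.3  5. ] T [-0.09  0.11  0.04] op0.158
False t11.37 p [ 498.47 -192.26  112.14] yaw29.0 F [-0.3 -0.2  5.9] T [-0.04  0.08  0.01] op0.155
False t11.62 p [ 498.45 -192.13  112.12] yaw34.0 F [-1.2  0.4  5. ] T [0.02 0.08 0.02] op0.153
False t11.87 p [ 498.44 -192.09  112.08] yaw39.0 F [-0.4  0.   6.4] T [ 0.06 -0.01 -0.01] op0.153
False t12.12 p [ 498.43 -192.07  112.07] yaw44.0 F [0.6 1.  5.5] T [0.09 0.1  0.04] op0.155
False t12.37 p [ 498.42 -192.04  112.08] yaw49.0 F [-0.3  0.8  6. ] T [ 0.03  0.07 -0.03] op0.156
False t12.62 p [ 498.4  -192.03  112.05] yaw54.0 F [0.4 0.  6.4] T [-0.    0.11  0.02] op0.149
False t12.87 p [ 498.37 -192.02  112.05] yaw59.0 F [-0.3  0.8  5.1] T [0.08 0.05 0.01] op0.154
False t13.12 p [ 498.38 -192.03  112.06] yaw64.0 F [0.2 0.4 5.8] T [0.08 0.13 0.  ] op0.153
False t13.37 p [ 498.4  -192.04  112.06] yaw69.0 F [-0.7  0.8  5.5] T [ 0.06  0.08 -0.02] op0.159
False t13.62 p [ 498.36 -192.02  112.03] yaw74.0 F [-0.7  1.2  5.1] T [0.04 0.07 0.02] op0.151
```

The turn went smoothly with no torque. Now I'll lift gently.

```bash
python3 - <<'E'
from h import *
bot.dwell(.1)
h=bot.movel([498.3,-192.2,122],max_speed=12,threshold=9); st(h)
if not h:
    h=bot.movel([498.3,-192.2,160],max_speed=40,threshold=9); st(h)
    if not h:
        bot.movel([498.3,-192.2,240],max_speed=150); bot.dwell(.3); st()
cv2.imwrite("pics/s2.png",imaging.capture("scene"))
E
```

```text
False t14.70 p [ 498.31 -192.04  121.88] yaw74.0 F [1.5 0.9 1.4] T [ 0.16 -0.29  0.02] op0.151
False t15.80 p [ 498.08 -192.08  159.74] yaw74.0 F [ 0.8  0.2 -1.2] T [0.03 0.02 0.03] op0.152
 t16.78 p [ 497.88 -191.98  239.17] yaw74.0 F [-0.1 -0.4 -0.5] T [-0.03 -0.   -0.  ] op0.148
```

View pics/s2.png

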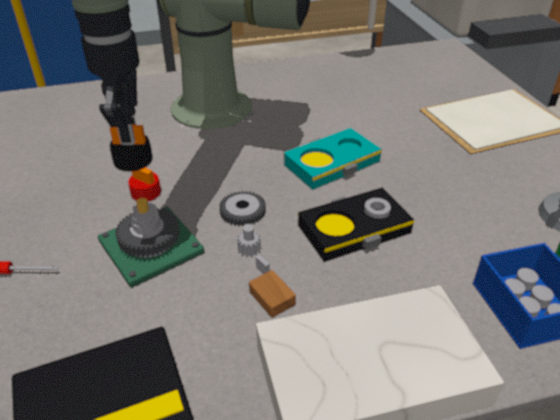

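The cap is held in the gripper and the bare post stands on the gear. Before placing, I'll take one close look at the pocket at about (335,225) in this picture.

```bash
python3 - <<'E'
from h import *
bot.move_ptp([532,66,240],[np.pi,0,np.radians(74)]); bot.dwell(.4); st()
m=imaging.camera_model("wrist"); im=imaging.capture("wrist"); cv2.imwrite("pics/w2.png",im)
for b in blobs(im,(22,120,80),(35,255,255),800):
    print(b[:2],rect(m,b[2],22),cv2.minEnclosingCircle(pix2w(m,b[2],22)[:,:2].astype(np.float32)))
print(m["position"])
E
```

```text
t18.25 p [532.09  65.33 239.98] yaw73.9 F [-0.5 -0.1 -1.2] T [-0.03 -0.06  0.03] op0.151
(array([276.33382734,  79.67173027]), np.int32(5398)) ((554.6710205078125, 149.23716735839844), (73.08731842041016, 73.91325378417969), 28.547849655151367) ((554.3558349609375, 149.21890258789062), 37.29491424560547)
(array([ 44.23863901, 111.92239571]), np.int32(4291)) ((336.3297119140625, 183.08763122558594), (70.2614517211914, 65.92415618896484), 73.88630676269531) ((337.6045837402344, 182.6689910888672), 35.93644714355469)
[554.49419316 144.23927704 382.38041335]
```

View pics/w2.png

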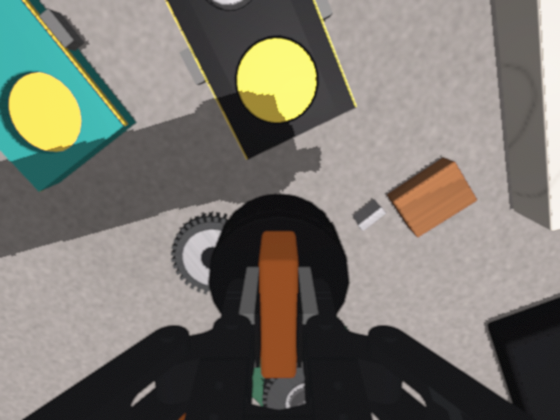

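The pocket measures 73 mm across and is centred at (554.6,149.2); the top view gave (556.0,150.8). I'll use (555,149.8). The cap sits centred on the jaws, so I'll place it now. Floor contact is expected at TCP z about 62.

```bash
python3 - <<'E'
from h import *
o=[np.pi,0,np.radians(74)]
bot.movel([555,149.8,150],o,max_speed=120)
bot.movel([555,149.8,88],max_speed=80); bot.dwell(.3); st()
h=bot.movel([555,149.8,66],max_speed=20,threshold=5); st(h)
if not h:
    h=bot.movel([555,149.8,60],max_speed=6,threshold=4); st(h)
E
```

```text
t20.72 p [555.23 149.85  88.4 ] yaw74.0 F [ 0.7  0.7 -0.3] T [ 0.05 -0.02 -0.01] op0.157
False t21.97 p [555.16 149.82  66.17] yaw74.0 F [-0.4  0.3 -1.7] T [ 0.01 -0.04 -0.07] op0.152
True t22.64 p [555.09 149.77  62.23] yaw74.0 F [-0.3  0.2  5.7] T [-0.03  0.25  0.  ] op0.150
```

Contact came at 62.2, as predicted. I'll release, retreat and check.

```bash
python3 - <<'E'
from h import *
bot.grip(0.45); st("rel"); bot.dwell(.2)
bot.movel([555,149.8,130],max_speed=60)
bot.movel([470,20,250],max_speed=150); bot.dwell(.4); st()
m=imaging.camera_model("top"); im=imaging.capture("top"); cv2.imwrite("pics/t2.png",im[110:280,150:440].repeat(2,0).repeat(2,1))
b=near(blobs(im,(5,130,100),(20,255,255),30),(229,185)); print("bar",b[:2],rect(m,b[2],88),pix2w(m,b[0],88))
E
```

```text
rel t23.01 p [553.86 149.6   61.  ] yaw74.0 F [-0.8 -0.  -0.5] T [ 0.01 -0.   -0.02] op0.445
 t26.36 p [470.01  20.16 249.86] yaw74.0 F [-0.8  0.   0.1] T [ 0.03 -0.02  0.03] op0.451
bar (array([226.78061224, 184.33163265]), np.int32(196)) ((555.355712890625, 149.3824920654297), (54.497379302978516, 17.094924926757812), 74.23550415039062) [[555.17220444 148.95588904  88.        ]]
```

View pics/t2.png

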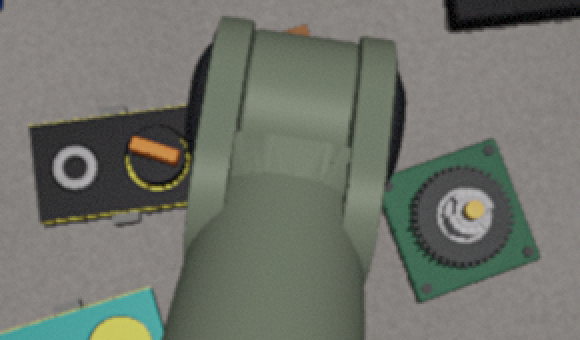

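The cap stands upright in the pocket, with its bar at (155,150) in the crop and the yellow rim showing around it. The bar centre is about 1–2 mm from the pocket centre, and the robot is clear. I'll hand it in.

```bash
python3 - <<'E'
from h import *
bot.sign_off(); st()
E
```

```text
the job is handed in; nothing more can be done
the job is handed in; nothing more can be done
```

The cap is off the stand and standing upright in the yellow-bottomed pocket, released. I handed the job in after about 26 s of robot time; sign-off gives no verdict.

- **Push:** I gripped the bar and pressed down in 0.5 mm steps. The bottom stop showed at 7.1 mm with a peak reading of 9.4 N on the tool. I then backed off about 1 mm.
- **Twist and lift:** I turned the cap 55° anticlockwise with side forces under 2 N and almost no torque. Then I lifted it clear without it catching.
- **Placing:** The cap touched the pocket floor at TCP z = 62.2 mm, where 62 mm was expected, with a reading of 5.7 N.

**Last checks:** The final top picture put the bar centre at about (555.3, 149.2). That is within about 2 mm of both pocket measurements, which differ from each other by about 2 mm. The force on the tool was about zero and the arm was clear.

**Not checked:** The arm hid the spur gear, pinion and gauge block in that last picture, and only an edge of what looks like the gauge box showed. I did not confirm directly that they stayed put. The arm's path ran well above them, and nothing it was not meant to touch showed up in the force readings.

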